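Balance the wet wooden lid on its upturned karahi to dry

TASK

Lift the round wooden lid out of the washing-up basin and set it down gently, bar up, on top of its upturned round-bottomed iron pan, so that air reaches both faces while it dries: it must stay balanced there by itself, level and at rest. It has soaked up water unevenly, so its balance point is not at its middle and must be found by feel. Leave everything else where it stands.

Things in the scene. Friction and masses are not known exactly. Their poses are not given: they have to be found in the camera images.
- lid: flat round wooden lid, 190 mm across, 15 mm thick, 0.2 to 0.44 kg, a straight bar handle across the middle of its upper face. Origin: centre of the underside; z points out of the upper face, y along the bar. It leans in the basin: -x edge on the floor, +x side over the top of the far wall, upper face turned about 38 degrees from vertical towards the near wall; the bar lies level.
- lid_bar (a point): middle of the top of the lid's bar handle, 45 mm above the lid's underside. The bar is 24 mm wide, 130 mm long, 30 mm high, square-edged wood.
- lid_low_edge (a point): lowest point of the lid's underside rim as it leans, 95 mm from its centre (-x). The wood soaked up water unevenly, most here: the balance point lies 7 to 22 mm from the centre towards this edge and up to 21 mm to either side along the bar, different every time, about 10 mm above the underside. Set on the pan off its balance point, the lid tips to its heavy side, about 0.8 degree per mm.
- basin: grey plastic washing-up basin, open box 280 mm (x) by 340 mm (y), 100 mm high, walls and floor 4 mm, does not move. Origin: centre of its underside; +x points to the far wall against which the lid leans.
- pan: small dark cast-iron karahi (round-bottomed pan) standing upside down on the worktop, firm and heavy, it does not move: a half ball of 80 mm radius, 80 mm high, rolled rim 172 mm across, two low loop handles at the rim on its +y and -y sides, 119 mm out from the centre, 23 mm high. Origin: centre of its rim on the worktop, z up.
- pan_top (a point): highest point of the upturned pan, 80 mm above the worktop.
- mug: white mug, 76 mm across, 85 mm high, standing in the near part of the basin; origin: centre of its underside.
- spoon: wooden spoon, 240 mm long, lying in the near part of the basin; origin: middle of its underside.
- tumbler: clear glass tumbler, 72 mm across, 115 mm high; origin: centre of its underside.
- soap: clear bottle of washing-up soap, 60 mm across, 190 mm high; origin: centre of its underside.
- pudding: white china pudding basin standing upside down, flat on top, 156 mm across, 92 mm high (not the pan); origin: centre of its underside.

How it is judged:
By the outcome, as a careful person would: the job done as asked, in the order asked, and still so for the second after the job is handed in, with the robot touching nothing.
It also fails if it takes over 54 s, if anything falls off the work surface, if the arm or the gripper's body presses on something with over 40 N, if the wrist force passes 120 N, or if a joint passes its speed limit or range.

ROBOT

A 6-joint arm with a two-finger parallel gripper is mounted at the origin on the work surface. World frame = base frame: x ahead of the robot, y to its left, z up, the work surface at z = 0. Lengths are in mm, angles in rad, forces in N, time in s.
With the tool pointing down it reaches from about 325 to 750 mm from the base axis. Payload 7.6 kg.
Tool frame: the origin (TCP) lies at the centre of the arm's flange, where the gripper is bolted on; the fingertips stand 173 mm ahead of it and the grasp point (between the pads) lies 155 mm ahead of it; z points along the fingers, y is the line along which they close (so a half turn about z gives the same grasp; the last joint's range is limited). The gripper opens to 85 mm and grips with 20 to 120 N. Pads are 22 mm wide; open, the fingers measure 114 mm over their backs; the gripper's body (76 mm by 85 mm) begins 54 mm behind the grasp point. The pads swing forward as they close: fully open they stand 13 mm farther back than shut.
Start: joints at [1.177, 0.052, 1.401, -0, 1.689, -0.07], TCP at [167.018, 497.729, 404.723] pointing down, gripper open.
Joint ranges: [-2.9, 2.9], [-0.91, 2.17], [0.12, 2.37], [-1.06, 4.2], [0.26, 2.73], [-2.93, 2.93]. Speed limits (rad/s): [2.57, 2.57, 3.01, 3.14, 3.14, 3.14].

INTERFACE

Orientations are given as a unit quaternion [x, y, z, w].
In Python, from cell import state, camera, close_job gives the robot as it stands. The module is installed in compiled form; this text tells all that it offers.
- The arm moves only by the tool move_arm, never from a script. Its argument "motion" is a list of rows, each a list of 2 entries, a list of its own where there are three numbers: the shift along the tool's x, y, z in mm, then the turn about the tool's z in degrees. A call has 1 to 20 rows; each row is the pose to reach, as a shift and turn from the pose commanded when the call began, along the tool's axes at that moment; what a row does not reach only later rows make up. A row lasts 1/12 s, in which the tool goes at most 41.7 mm and 7.16 degrees, less where a joint would pass 70% of its speed; a pose out of reach is approached as far as the arm can. A call with a gripper value outside its range is refused whole. "grip" is the opening, from 0 (shut) to 1 (fully open), set as the call begins (left out, the last holds). The fingers move at their own pace and stop on an object; "grip_force" is the grip in N (left out, the last holds). Time passes only in rows, so rows that repeat a pose let the fingers close. It gives the time, the measured TCP pose, the force, the opening and the grip force at its end, in the units of the state.
- state(): the state, without advancing time (a new reading comes with each control period).
- camera(name): name is "side" or "top" or "wrist"; returns a dict with "image" (384x512x3 uint8, red, green, blue), "intrinsics" (3x3 intrinsics, pixels), "rvec" (rotation vector, rad) and "tvec" (3), from world to camera coordinates, as OpenCV has them; the wrist camera has in their place "mount" (4x4, takes a point from camera to tool coordinates, whose origin is the TCP and whose axes are the flange's). Camera axes: x right, y down, z forward; pixel columns grow to the right and rows downward; lengths in mm; the calibration is good to about 2 mm. The wrist camera is an equidistant fisheye: a pixel r from the principal point sees the ray r / f radians off the axis. A picture is of the moment at which its call begins: read the wrist's pose just before it. There is no depth.
- close_job(): hands the job in; it is judged then, once.
The state is a dict: "time": time; "joint_pos": joint angles; "dq": joint speeds; "joint_torque": joint torques, N m; "eef_pos": TCP position; "ee_rot": TCP orientation; "force": force on the tool from outside, world axes, zero at the start; "wrist_torque": the same for the moment, N m; "opening": opening from 0.0 (shut) to 1.0 (fully open); "gripper_force": force on a finger pad.
Only numpy, scipy, OpenCV 4.12 (cv2) and the standard library are available. Lean on these libraries where they do the work, as an engineer would, in place of code of your own. Each camera call takes 0.05 s, during which the arm holds its last target. There are 200 camera calls.

## Working session

There is one attempt and no reset: what is moved stays moved. The work goes in short steps, Python scripts to look and compute and a tool call to move; the robot and the scene stay as the last step left them, time stands still between calls to the robot, and variables do not carry over. Pictures are saved under pics/ and viewed, at most 10 in all, crops included, and the job is handed in when it is done.

Besides the shell and the picture viewer there is one more tool, called after "Emit:" as name([rows], argument=value, ...), one row to a line, values as JSON. move_arm: Moves the arm, as the interface text tells. Its arguments: {"type":"object","properties":{"motion":{"type":"array"},"grip":{"type":"number"},"grip_force":{"type":"number"}},"required":["motion"]}

```bash
mkdir -p pics; python3 - <<'E'
from cell import state,camera
import cv2,numpy as np,pickle
s=state();print(s)
d={}
for n in("side","top","wrist"):
    c=camera(n);d[n]=c
    print(n,{k:np.round(v,3).tolist() for k,v in c.items() if k!="image"})
    cv2.imwrite(f"pics/{n}0.png",c["image"][...,::-1])
pickle.dump((s,d),open("d0.pkl","wb"))
a=np.hstack([cv2.resize(d[n]["image"],(400,300)) for n in("side","top")]);
E
```

```text
{'time': 0.0, 'joint_pos': array([ 1.17671901e+00,  5.28196911e-02,  1.40172040e+00,  6.85850295e-06,
        1.68864651e+00, -7.03235843e-02]), 'dq': array([ 0.00179428, -0.00042603,  0.00121328,  0.00027927,  0.00093474,
        0.00122962]), 'joint_torque': array([ 5.62463520e-04, -3.81670260e+01, -3.60188842e+01, -7.19944160e-05,
        6.23733606e-03,  9.48435485e-06]), 'eef_pos': array([166.99219466, 497.69499415, 403.88334629]), 'ee_rot': array([ 1.61170374e-01,  9.86926277e-01, -7.74801073e-04, -1.86713549e-04]), 'force': array([ 0.09677744, -0.23112406, -0.50660528]), 'wrist_torque': array([-0.01850189,  0.01119912,  0.00802872]), 'gripper_force': 0.0, 'opening': 1.0004026947642173}
side {'intrinsics': [[430.441, 0.0, 253.06], [0.0, 430.441, 185.139], [0.0, 0.0, 1.0]], 'rvec': [2.235, -0.761, 0.336], 'tvec': [-436.616, 297.918, 821.777]}
top {'intrinsics': [[428.487, 0.0, 259.204], [0.0, 428.487, 195.359], [0.0, 0.0, 1.0]], 'rvec': [2.179, -2.119, 0.137], 'tvec': [15.848, 587.906, 1071.983]}
wrist {'intrinsics': [[297.319, 0.0, 250.705], [0.0, 297.319, 195.663], [0.0, 0.0, 1.0]], 'mount': [[0.0, -0.95, -0.311, 80.964], [1.0, 0.0, 0.0, 0.284], [-0.0, -0.311, 0.95, 29.31], [0.0, 0.0, 0.0, 1.0]]}
```

View pics/side0.png

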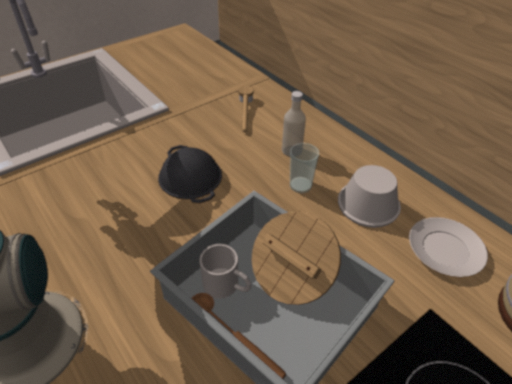

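View pics/top0.png

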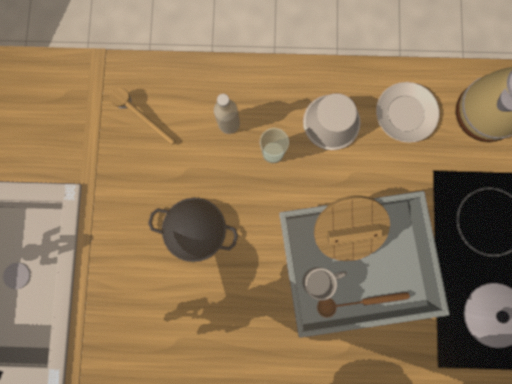

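The side view shows the lid with its bar from (268,240) to (315,272), and the pan at (190,175). The top view shows the bar at (330,240)–(384,234), the pan centre at (194,230), and the basin rim corners at (281,213), (424,193), (447,314) and (300,334).

```bash
cat > h.py <<'E'
import numpy as np,cv2,pickle
from scipy.spatial.transform import Rotation as R
def ray(c,uv):
    M=cv2.Rodrigues(c["rvec"])[0]; K=c["intrinsics"]
    d=M.T@np.linalg.inv(K)@np.array([*uv,1.]); return -M.T@np.ravel(c["tvec"]),d/np.linalg.norm(d)
def plane(c,uv,z):
    o,d=ray(c,uv); return o+d*(z-o[2])/d[2]
def tri(c1,a,c2,b):
    o,d=ray(c1,a);p,e=ray(c2,b)
    t,s=np.linalg.lstsq(np.c_[d,-e],p-o,rcond=None)[0]
    return (o+t*d+p+s*e)/2,np.linalg.norm(o+t*d-p-s*e)
def proj(c,P): return cv2.projectPoints(np.float64(P).reshape(-1,3),c["rvec"],c["tvec"],c["intrinsics"],None)[0][:,0]
E
python3 - <<'E'
from h import *
np.set_printoptions(precision=1,suppress=True)
s,d=pickle.load(open("d0.pkl","rb"));S,T=d["side"],d["top"]
print("tcp",proj(T,s["eef_pos"]),proj(S,s["eef_pos"]),proj(T,[0,0,0]))
for uv in [(281,213),(424,193),(447,314),(300,334)]: print("rim",plane(T,uv,100))
for uv in [(157,270),(253,196),(390,282)]: print("rimS",plane(S,uv,100))
# pan dark mask
for n,c,box in(("top",T,(130,180,260,280)),("side",S,(140,130,235,215))):
    im=c["image"]; g=im.max(2); m=np.zeros_like(g); x0,y0,x1,y1=box
    m[y0:y1,x0:x1]=(g[y0:y1,x0:x1]<75)*255
    k,_,st,ce=cv2.connectedComponentsWithStats(m)
    i=1+st[1:,4].argmax(); print(n,st[i],ce[i])
    big=[cv2.resize(im[y-60:y+60,x-80:x+80],(800,600),interpolation=cv2.INTER_CUBIC) for x,y in [((357,240) if n=="top" else (297,258))]][0]
    cv2.imwrite(f"pics/lid_{n}.png",big[...,::-1])
print("cams",ray(T,(0,0))[0],ray(S,(0,0))[0])
w=cv2.resize(d["wrist"]["image"],(800,600));cv2.imwrite("pics/w.png",w[...,::-1])
E
```

```text
tcp [[-34.6 413.1]] [[-37.4  23.3]] [[265.5 430.4]]
rim [537.2 -22.6 100. ]
rim [ 596.  -371.6  100. ]
rim [ 309. -419.  100.]
rim [253.4 -73.3 100. ]
rimS [257.1 -80.1 100. ]
rimS [524.9 -34.1 100. ]
rimS [ 590.2 -369.2  100. ]
top [ 174  199   61   61 1882] [203.3 229.5]
side [ 159  146   64   58 2656] [190.1 174.6]
cams [ 438.7   23.  1141.1] [ 102.6 -568.6  788. ]
```

View pics/lid_top.png

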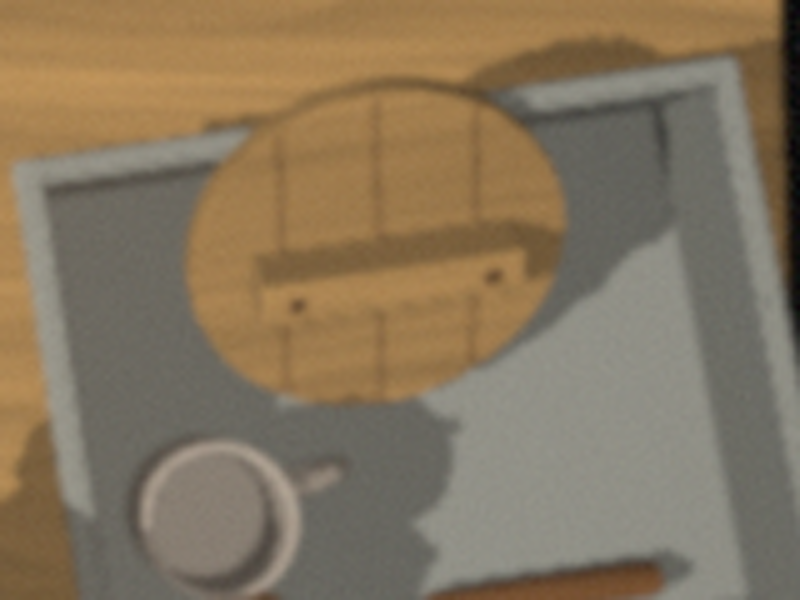

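View pics/lid_side.png

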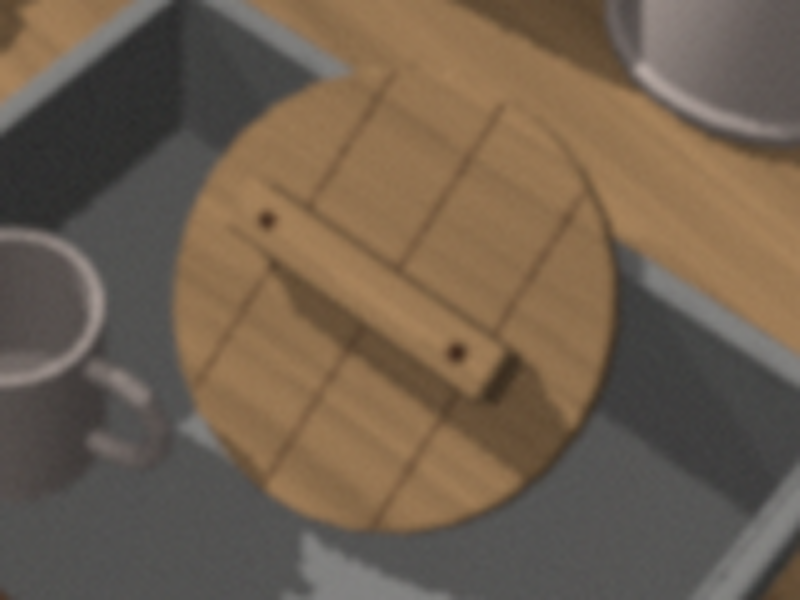

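The top crop shows the bar screws at full-image (336.4,241.0) and (375.6,235.2). In the side crop they are at (270.4,241.8) and (308.4,268.4). The lid overhangs the far wall, and the mug stands near its low edge.

```bash
python3 - <<'E'
from h import *
np.set_printoptions(precision=1,suppress=True)
s,d=pickle.load(open("d0.pkl","rb"));S,T=d["side"],d["top"]
a,e1=tri(T,(336.4,241),S,(270.4,241.8));b,e2=tri(T,(375.6,235.2),S,(308.4,268.4))
print("screws",a,b,e1,e2,np.linalg.norm(a-b),"mid",(a+b)/2,"yaw of y axis",np.degrees(np.arctan2(*(a-b)[1::-1])))
for n,c,(x0,y0,x1,y1) in(("top",T,(130,180,260,280)),("side",S,(140,130,235,215))):
    im=c["image"].astype(int); m=((im[...,0]-im[...,2]<22)&(im.max(2)<110)).astype(np.uint8)*255
    q=np.zeros_like(m);q[y0:y1,x0:x1]=m[y0:y1,x0:x1]
    o=cv2.morphologyEx(q,cv2.MORPH_OPEN,cv2.getStructuringElement(cv2.MORPH_ELLIPSE,(25,25)))
    k,_,st,ce=cv2.connectedComponentsWithStats(o);i=1+st[1:,4].argmax();print(n,st[i],ce[i])
    k,_,s2,c2=cv2.connectedComponentsWithStats(q);j=1+s2[1:,4].argmax();print(" all",s2[j])
    if n=="top":
        pt=ce[i]; print(plane(T,pt,20),plane(T,pt,40))
    else: ps=ce[i]; print("tri",tri(T,pt,S,ps))
E
```

```text
screws [ 473.2 -158.1   98.8] [ 489.9 -252.9   98.9] 0.40106981976672756 0.5399230952783428 96.21672507940977 mid [ 481.6 -205.5   98.9] yaw of y axis 99.98271575525746
top [ 163  205   57   56 2518] [190.9 232.3]
 all [ 155  199   82   62 3016]
[487.7 207.9  20. ] [486.9 204.6  40. ]
side [ 159  147   63   53 2465] [189.3 173.8]
 all [ 159  146   63   57 2624]
tri (array([491.9, 207.4,  10.1]), np.float64(8.648898296194666))
```

Emit:
move_arm([
  [[-528, -563, 0], 61.4],
  [[-528, -563, 0], 61.4],
  [[-528, -563, 0], 61.4],
  [[-528, -563, 0], 61.4],
  [[-528, -563, 0], 61.4],
  [[-528, -563, 0], 61.4],
  [[-528, -563, 0], 61.4],
  [[-528, -563, 0], 61.4],
  [[-528, -563, 0], 61.4],
  [[-528, -563, 0], 61.4],
  [[-528, -563, 0], 61.4],
  [[-528, -563, 0], 61.4],
  [[-528, -563, 0], 61.4],
  [[-528, -563, 0], 61.4],
  [[-528, -563, 0], 61.4],
  [[-528, -563, 0], 61.4],
  [[-528, -563, 0], 61.4],
  [[-528, -563, 0], 61.4],
  [[-528, -563, 0], 61.4],
  [[-528, -563, 0], 61.4],
], grip=0.5, grip_force=20)

```text
time: 1.82
eef_pos: [489.2, -207.7, 403.1]
ee_rot: [0.644, 0.765, -0.001, -0.001]
force: [-0.3, -0.4, 0.7]
opening: 0.496
gripper_force: 0.0
```

Emit:
move_arm([
  [[0, 0, 40], 0],
  [[0, 0, 80], 0],
  [[0, 0, 90], 0],
  [[0, 0, 90], 0],
])

```text
time: 2.15
eef_pos: [487.7, -203.2, 311.2]
ee_rot: [0.642, 0.766, -0.001, -0.004]
force: [-0.3, -0.3, 1.1]
opening: 0.502
gripper_force: 0.0
```

```bash
cat >> h.py <<'E'
def show(n,f,crop=None,sz=None):
    from cell import state,camera
    s=state();c=camera(n);im=c["image"][...,::-1]
    if crop: x0,y0,x1,y1=crop;im=im[y0:y1,x0:x1]
    if sz: im=cv2.resize(im,sz,interpolation=cv2.INTER_CUBIC)
    cv2.imwrite(f"pics/{f}.png",im);pickle.dump((s,c),open(f+".pkl","wb"));return s,c
def rd():
    from cell import state
    s=state();print(np.round(s["time"],2),np.round(s["eef_pos"],1),"F",np.round(s["force"],2),"M",np.round(s["wrist_torque"],4),"op",round(s["opening"],3),s["gripper_force"],"yawY",R.from_quat(s["ee_rot"]).as_matrix()[:,1].round(3),"q",np.round(s["joint_pos"],2))
def avg(n=10):
    from cell import state,camera
    L=[]
    for i in range(n): s=state();L.append(np.r_[s["force"],s["wrist_torque"]]);camera("wrist")
    L=np.array(L);print("mean",L.mean(0).round(4),"std",L.std(0).round(4));return L.mean(0)
E
python3 - <<'E'
from h import *
rd();avg(6)
show("side","a1",(217,128,377,338),(600,600) and (448,588))
show("wrist","w1")
rd()
a=cv2.imread("pics/a1.png");w=cv2.imread("pics/w1.png");w=cv2.resize(w,(352,264));o=np.zeros((588,800,3),np.uint8);o[:,:448]=a;o[:264,448:]=w;cv2.imwrite("pics/c1.png",o)
E
```

```text
2.15 [ 487.7 -203.2  311.2] F [-0.27 -0.34  1.05] M [0.0318 0.0326 0.0483] op 0.502 0.0 yawY [ 0.985  0.175 -0.006] q [-0.46  0.11  1.52  0.    1.51 -0.64]
mean [0.2373 0.13   0.6304 0.0042 0.0124 0.02  ] std [0.4872 0.5154 0.4963 0.0319 0.0256 0.0195]
2.55 [ 488.7 -204.   316.2] F [-0.22  0.58  0.2 ] M [ 0.0097  0.0287 -0.0137] op 0.502 0.0 yawY [0.985 0.175 0.002] q [-0.47  0.11  1.52  0.    1.51 -0.64]
```

View pics/c1.png

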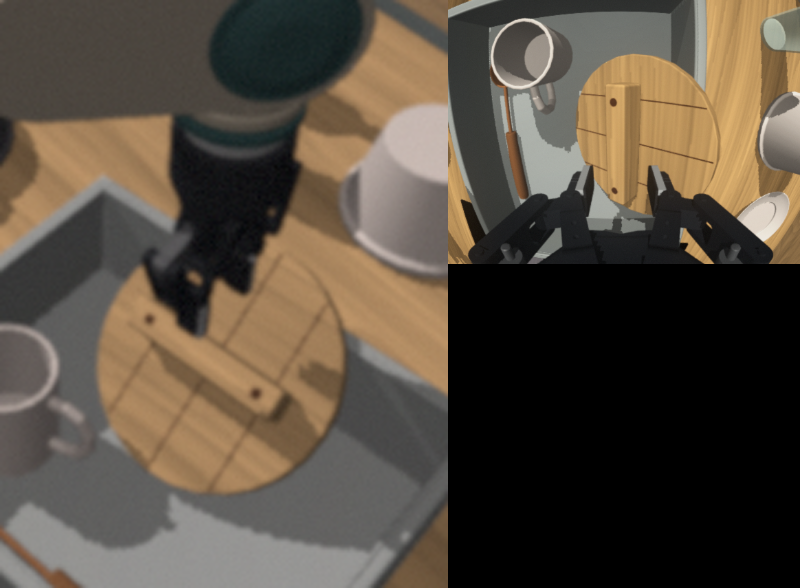

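The wrist view shows both fingers straddling the bar, with the plate on the right. The mug is clear of the lid. Going down next.

Emit:
move_arm([
  [[0, 0, 25], 0],
  [[0, 0, 44], 0],
  [[0, 0, 44], 0],
  [[0, 0, 44], 0],
])

```text
time: 2.88
eef_pos: [488.4, -203.9, 270.6]
ee_rot: [0.642, 0.766, -0.0, -0.001]
force: [-0.1, -0.9, 1.6]
opening: 0.502
gripper_force: 0.0
```

Emit:
move_arm([
  [[0, 0, 4], 0],
  [[0, 0, 4], 0],
  [[0, 0, 4], 0],
])

```text
time: 3.13
eef_pos: [488.7, -204.1, 267.7]
ee_rot: [0.642, 0.766, 0.0, 0.001]
force: [-0.0, -0.5, 0.6]
opening: 0.495
gripper_force: 0.0
```

Emit:
move_arm([
  [[0, 0, 3], 0],
  [[0, 0, 3], 0],
  [[0, 0, 3], 0],
])

```text
time: 3.38
eef_pos: [488.4, -204.0, 263.7]
ee_rot: [0.642, 0.766, 0.0, -0.0]
force: [0.1, -0.2, -0.5]
opening: 0.499
gripper_force: 0.0
```

Emit:
move_arm([
  [[0, 0, 3], 0],
  [[0, 0, 3], 0],
  [[0, 0, 3], 0],
])

```text
time: 3.63
eef_pos: [488.4, -204.0, 260.4]
ee_rot: [0.642, 0.766, -0.0, -0.0]
force: [0.5, 0.1, -0.5]
opening: 0.502
gripper_force: 0.0
```

Emit:
move_arm([
  [[0, 0, 2], 0],
  [[0, 0, 2], 0],
  [[0, 0, 2], 0],
])

```text
time: 3.88
eef_pos: [488.4, -204.0, 258.5]
ee_rot: [0.642, 0.766, 0.0, -0.0]
force: [0.5, 0.1, -0.4]
opening: 0.505
gripper_force: 0.0
```

Emit:
move_arm([
  [[0, 0, 3], 0],
  [[0, 0, 3], 0],
  [[0, 0, 3], 0],
])

```text
time: 4.13
eef_pos: [488.7, -204.1, 257.2]
ee_rot: [0.642, 0.766, 0.0, 0.001]
force: [-2.7, 2.1, 8.5]
opening: 0.501
gripper_force: 4.4
```

Emit:
move_arm([
  [[0, 0, 2], 0],
  [[0, 0, 2], 0],
  [[0, 0, 2], 0],
])

```text
time: 4.38
eef_pos: [488.8, -204.1, 256.9]
ee_rot: [0.642, 0.766, 0.001, 0.001]
force: [-7.5, 4.0, 18.1]
opening: 0.499
gripper_force: 9.5
```

Emit:
move_arm([
  [[0, 0, 0], 0],
  [[0, 0, 0], 0],
  [[0, 0, 0], 0],
  [[0, 0, 0], 0],
  [[0, 0, 0], 0],
  [[0, 0, 0], 0],
], grip=0, grip_force=25)

```text
time: 4.88
eef_pos: [489.0, -204.3, 256.4]
ee_rot: [0.642, 0.766, 0.0, 0.002]
force: [-3.3, 1.2, 14.0]
opening: 0.386
gripper_force: 22.9
```

```bash
python3 - <<'E'
from h import *
rd()
s,c=show("wrist","w2",(120,130,400,340),(800,600))
E
```

```text
4.88 [ 489.  -204.3  256.4] F [-3.32  1.21 13.99] M [0.2488 0.4587 0.074 ] op 0.386 22.879657577723265 yawY [0.985 0.174 0.003] q [-0.47  0.17  1.58 -0.    1.39 -0.64]
```

View pics/w2.png

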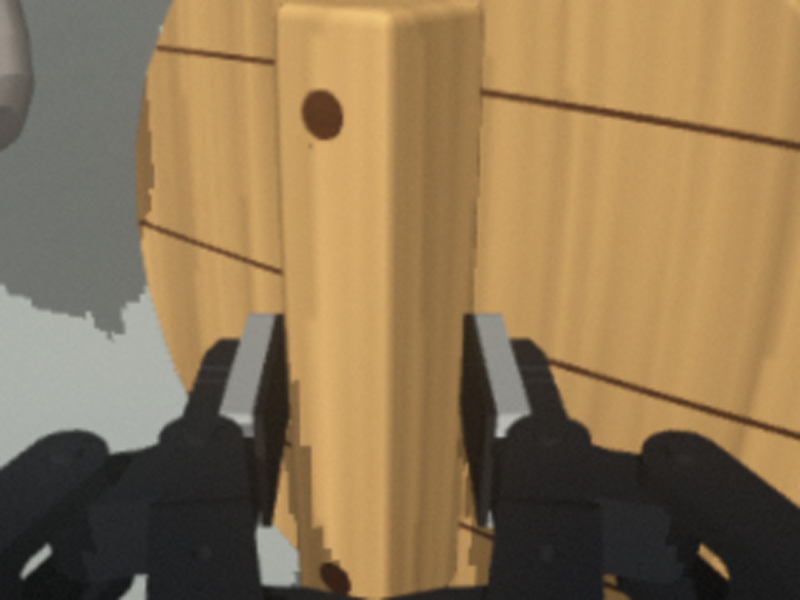

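The wrist view shows the bar held diagonally at a 33 mm opening, with the left pad on the top edge (x≈285) and the right pad on the sloping side (x≈465). I'll lift while squeezing.

Emit:
move_arm([
  [[0, 0, -4], 0],
  [[0, 0, -8], 0],
  [[0, 0, -12], 0],
  [[0, 0, -16], 0],
  [[0, 0, -20], 0],
  [[0, 0, -20], 0],
], grip_force=40)

```text
time: 5.43
eef_pos: [488.6, -204.0, 274.2]
ee_rot: [0.642, 0.766, 0.0, 0.0]
force: [-1.7, 0.4, -1.9]
opening: 0.321
gripper_force: 36.9
```

Emit:
move_arm([
  [[0, 0, -5], 0],
  [[0, 0, -10], 0],
  [[0, 0, -15], 0],
  [[0, 0, -20], 0],
  [[0, 0, -25], 0],
  [[0, 0, -30], 0],
  [[0, 0, -40], 0],
  [[0, 0, -40], 0],
], grip_force=60)

```text
time: 6.1
eef_pos: [488.8, -204.1, 316.2]
ee_rot: [0.642, 0.766, 0.0, 0.002]
force: [0.2, 0.6, -1.9]
opening: 0.304
gripper_force: 53.5
```

```bash
python3 - <<'E'
from h import *
rd()
s,c=show("side","s3",(190,90,400,320),(548,600))
s,c=show("wrist","w3")
a=cv2.imread("pics/s3.png");w=cv2.imread("pics/w3.png")[130:340,150:355];o=np.zeros((600,800,3),np.uint8);o[:,:548]=a;o[:258,548:]=cv2.resize(w,(252,258));cv2.imwrite("pics/c3.png",o)
E
```

```text
6.1 [ 488.8 -204.1  316.2] F [ 0.18  0.63 -1.9 ] M [-0.099  -0.0536 -0.0843] op 0.304 53.50240023806691 yawY [0.985 0.174 0.003] q [-0.47  0.11  1.52  0.    1.51 -0.64]
```

View pics/c3.png

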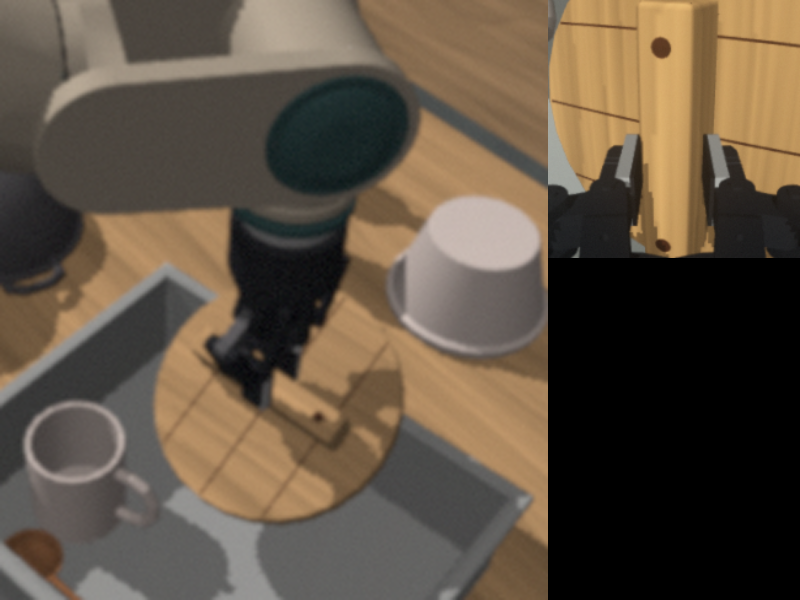

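The side view shows the lid lifted and nearly level above the basin. The wrist view shows the bar slightly rolled in the pads, gripped near its top. I'll set it flat on the free worktop near (300,172), take a deeper grip, then weigh it and place it.

Emit:
move_arm([
  [[0, 0, -15], 0],
  [[0, 0, -30], 0],
  [[0, 0, -45], 0],
  [[0, 0, -54], 0],
  [[25, -7, -54], 0],
  [[60, -18, -54], 0],
  [[95, -28, -54], 0],
  [[130, -39, -54], 0],
  [[165, -49, -54], 0],
  [[200, -60, -54], 0],
  [[235, -70, -54], 0],
  [[270, -81, -54], 0],
  [[305, -91, -54], 0],
  [[340, -102, -54], 0],
  [[370, -111, -54], 0],
  [[390, -117, -54], 0],
  [[403, -120, -54], 0],
  [[403, -120, -54], 0],
])

```text
time: 7.7
eef_pos: [299.0, 173.4, 367.4]
ee_rot: [0.641, 0.767, 0.0, -0.0]
force: [-0.4, 0.3, -2.0]
opening: 0.275
gripper_force: 56.7
```

Emit:
move_arm([
  [[0, 0, 20], 0],
  [[0, 0, 40], 0],
  [[0, 0, 60], 0],
  [[0, 0, 80], 0],
  [[0, 0, 100], 0],
  [[0, 0, 120], 0],
  [[0, 0, 132], 0],
  [[0, 0, 138], 0],
  [[0, 0, 140], 0],
  [[0, 0, 140], 0],
])

```text
time: 8.53
eef_pos: [300.2, 171.6, 228.0]
ee_rot: [0.643, 0.766, -0.0, -0.0]
force: [-1.4, -1.2, -0.0]
opening: 0.264
gripper_force: 56.5
```

```bash
python3 - <<'E'
from h import *
rd()
s,c=show("side","s4",(0,100,300,325),(800,600))
E
```

```text
8.53 [300.2 171.6 228. ] F [-1.37 -1.23 -0.03] M [-0.2468  0.424   0.0059] op 0.264 56.475488184951246 yawY [ 0.985  0.174 -0.001] q [ 0.41 -0.35  2.12  0.    1.37  0.24]
```

View pics/s4.png

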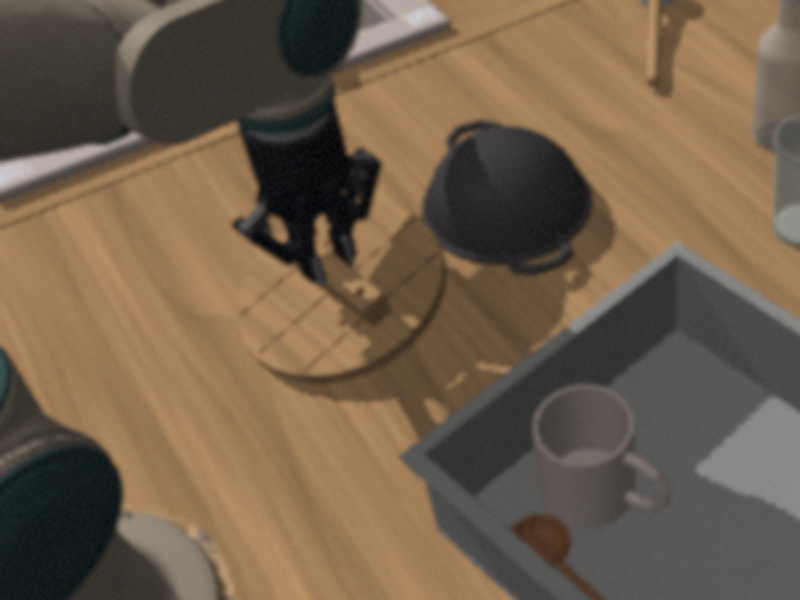

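The lid is now just above, or just touching, the worktop next to the pan, and it is clear of the pan and basin. I'll ease it down with a lighter grip.

Emit:
move_arm([
  [[0, 0, 1], 0],
  [[0, 0, 2], 0],
  [[0, 0, 3], 0],
  [[0, 0, 4], 0],
  [[0, 0, 5], 0],
  [[0, 0, 5], 0],
], grip_force=25)

```text
time: 9.08
eef_pos: [300.8, 172.2, 223.9]
ee_rot: [0.642, 0.766, 0.002, 0.001]
force: [4.1, 0.3, 4.0]
opening: 0.265
gripper_force: 51.8
```

Emit:
move_arm([
  [[0, 0, 1], 0],
  [[0, 0, 2], 0],
  [[0, 0, 3], 0],
  [[0, 0, 4], 0],
  [[0, 0, 5], 0],
  [[0, 0, 5], 0],
], grip_force=20)

```text
time: 9.58
eef_pos: [300.9, 172.2, 219.1]
ee_rot: [0.642, 0.766, 0.002, 0.001]
force: [5.8, 1.4, 7.4]
opening: 0.264
gripper_force: 49.9
```

Emit:
move_arm([
  [[0, 0, 1], 0],
  [[0, 0, 2], 0],
  [[0, 0, 3], 0],
  [[0, 0, 4], 0],
  [[0, 0, 4], 0],
  [[0, 0, 4], 0],
], grip=0.3)

```text
time: 10.08
eef_pos: [299.9, 171.9, 213.5]
ee_rot: [0.642, 0.766, -0.0, -0.0]
force: [2.4, 1.1, 1.8]
opening: 0.3
gripper_force: 1.1
```

```bash
python3 - <<'E'
from h import *
rd()
s,c=show("side","s5",(80,140,180,260),(500,600))
s,c=show("wrist","w5")
a=cv2.imread("pics/s5.png");w=cv2.imread("pics/w5.png")[100:350,130:380];o=np.zeros((600,800,3),np.uint8);o[:,:500]=a;o[:300,500:]=cv2.resize(w,(300,300));cv2.imwrite("pics/c5.png",o)
E
```

```text
10.08 [299.9 171.9 213.5] F [2.42 1.13 1.79] M [ 0.0911 -0.3492  0.0161] op 0.3 1.123582385480404 yawY [ 0.985  0.174 -0.001] q [ 0.41 -0.33  2.14  0.    1.33  0.24]
```

View pics/c5.png

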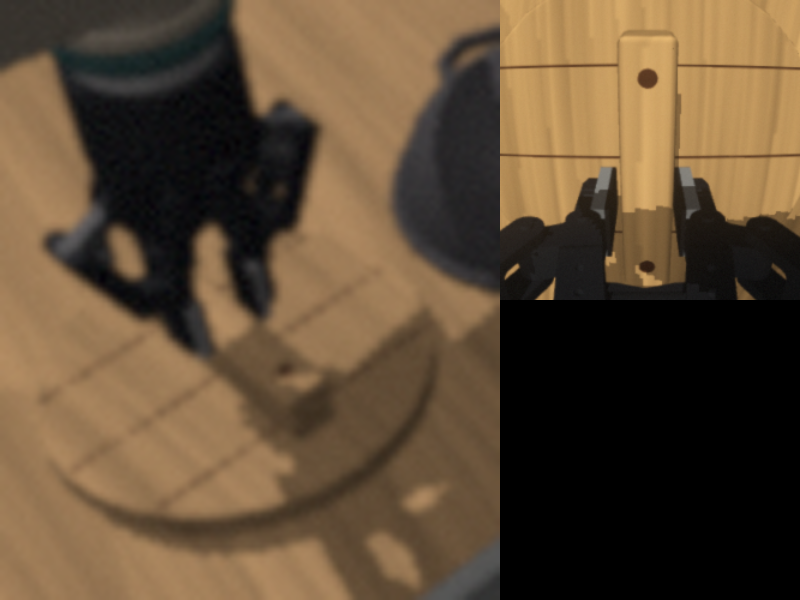

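The lid lies flat on the worktop and the bar is centred between the pads. I'll open slightly, go deeper and regrip.

Emit:
move_arm([
  [[0, 0, 0], 0],
  [[0, 0, 0], 0],
  [[0, 0, 8], 0],
  [[0, 0, 14], 0],
  [[0, 0, 18], 0],
  [[0, 0, 18], 0],
], grip=0.4)

```text
time: 10.68
eef_pos: [299.5, 171.7, 194.2]
ee_rot: [0.642, 0.766, -0.001, -0.001]
force: [-0.2, -0.4, -0.3]
opening: 0.398
gripper_force: 0.0
```

Emit:
move_arm([
  [[0, 0, 0], 0],
  [[0, 0, 0], 0],
  [[0, 0, 0], 0],
  [[0, 0, 0], 0],
  [[0, 0, 0], 0],
  [[0, 0, 0], 0],
], grip=0, grip_force=60)

```text
time: 11.18
eef_pos: [299.9, 171.9, 195.7]
ee_rot: [0.642, 0.766, -0.0, -0.0]
force: [0.2, 0.6, -2.0]
opening: 0.268
gripper_force: 59.7
```

Emit:
move_arm([
  [[0, 0, -4], 0],
  [[0, 0, -10], 0],
  [[0, 0, -25], 0],
  [[0, 0, -45], 0],
  [[0, 0, -70], 0],
  [[0, 0, -95], 0],
  [[0, 0, -112], 0],
  [[0, 0, -120], 0],
  [[0, 0, -120], 0],
])

```text
time: 11.93
eef_pos: [300.2, 172.0, 317.8]
ee_rot: [0.642, 0.766, 0.002, 0.001]
force: [0.5, -0.3, -2.0]
opening: 0.266
gripper_force: 59.8
```

```bash
python3 - <<'E'
from h import *
from scipy.optimize import least_squares
np.set_printoptions(precision=1,suppress=True)
s,d=pickle.load(open("d0.pkl","rb"))
rd(); from cell import camera
def outline(c,box,thr):
    im=cv2.GaussianBlur(c["image"],(3,3),0).astype(int);x0,y0,x1,y1=box
    m=((im[...,0]-im[...,2])<thr).astype(np.uint8)*255
    q=np.zeros_like(m);q[y0:y1,x0:x1]=m[y0:y1,x0:x1]
    k,l,st,_=cv2.connectedComponentsWithStats(q);i=1+st[1:,4].argmax();q=(l==i).astype(np.uint8)
    o=cv2.morphologyEx(cv2.morphologyEx(q,cv2.MORPH_CLOSE,np.ones((5,5),np.uint8)),cv2.MORPH_OPEN,cv2.getStructuringElement(cv2.MORPH_ELLIPSE,(25,25)))
    return st[i],max(cv2.findContours(o,0,1)[0],key=cv2.contourArea)[:,0]
T=d["top"]
im=T["image"].astype(int);print("r-b row 230:",(im[230,155:240:4,0]-im[230,155:240:4,2]),"col194:",(im[190:270:4,194,0]-im[190:270:4,194,2]))
for thr in(22,30,38):
    st,ct=outline(T,(130,180,260,280),thr)
    P=np.array([plane(T,p+0.0,5)[:2] for p in ct])
    f=least_squares(lambda a:np.hypot(*(P-a[:2]).T)-a[2],[489,206,86],loss="soft_l1",f_scale=3)
    print(thr,st,f.x,f.cost/len(P))
E
```

```text
11.93 [300.2 172.  317.8] F [ 0.5 -0.3 -2. ] M [-0.  0. -0.] op 0.266 59.798372983932495 yawY [1.  0.2 0. ] q [ 0.4 -0.5  2.   0.   1.6  0.2]
r-b row 230: [21 24 17 16 15 16 12 10 14 11 13 13 16 15 14 16 17 18 53 36 25 79] col194: [92 88 26 20 20 17 17 12 13 14 13 13 14 15 18 16 18 18 64 87]
22 [ 161  199   68   62 2928] [496.6 203.9  79.5] 0.611712422378244
30 [ 152  199   85   62 3218] [496.9 203.7  81.3] 0.32770659205601255
38 [ 149  198   89   64 3403] [497.3 203.5  82.8] 0.5878789044261865
```

Emit:
move_arm([
  [[1, 10, 0], 0],
  [[1, 30, 0], 0],
  [[1, 60, 0], 0],
  [[1, 90, 0], 0],
  [[1, 120, 0], 0],
  [[1, 150, 0], 0],
  [[1, 175, 0], 0],
  [[1, 187, 0], 0],
  [[1, 192, 0], 0],
  [[1, 192, 0], 0],
  [[1, 192, 0], 0],
  [[1, 192, 0], 0],
])

```text
time: 12.93
eef_pos: [488.1, 206.3, 315.3]
ee_rot: [0.642, 0.766, -0.0, -0.0]
force: [0.1, -0.0, -2.3]
opening: 0.268
gripper_force: 59.8
```

```bash
python3 - <<'E'
from h import *
m=avg(60);rd();np.save("m.npy",m)
F,M=m[:3],m[3:];print("W",-F[2],"offset world mm: x",1000*M[1]/-F[2],"y",1000*M[0]/F[2])
E
```

```text
mean [-7.6500e-02 -3.1900e-02 -2.0984e+00  1.9000e-03 -1.7400e-02  1.9000e-03] std [0.5288 0.4668 0.4931 0.0281 0.0323 0.028 ]
15.93 [488.9 206.4 315.7] F [-0.27  1.09 -2.5 ] M [-0.0594 -0.0094 -0.0472] op 0.268 59.753589034080505 yawY [0.985 0.174 0.   ] q [0.33 0.11 1.51 0.   1.51 0.15]
W 2.098391368305362 offset world mm: x -8.27784117062384 y -0.9154793148896279
```

Emit:
move_arm([
  [[-2, 7, 8], 0],
  [[-4, 14, 18], 0],
  [[-4, 15, 26], 0],
  [[-4, 15, 28], 0],
  [[-4, 15, 28], 0],
  [[-4, 15, 28], 0],
])

```text
time: 16.43
eef_pos: [504.3, 205.1, 287.6]
ee_rot: [0.642, 0.766, -0.0, -0.0]
force: [0.0, -1.2, -1.7]
opening: 0.263
gripper_force: 59.7
```

```bash
python3 - <<'E'
from h import *
m=avg(40);rd();m=(m*40+60*np.load("m.npy"))/100;np.save("m.npy",m)
F,M=m[:3],m[3:];print(m,"offset world mm: x",1000*M[1]/-F[2],"y",1000*M[0]/F[2])
show("side","s6")
E
```

```text
mean [ 0.0066 -0.2274 -2.0055 -0.003  -0.0224 -0.007 ] std [0.4789 0.4655 0.4924 0.0305 0.025  0.0282]
18.43 [504.3 205.  287.7] F [-0.29  0.6  -2.28] M [ 0.0043  0.0249 -0.0024] op 0.267 59.704320430755615 yawY [0.985 0.174 0.   ] q [0.32 0.17 1.5  0.   1.46 0.14]
[-4.32308964e-02 -1.10091795e-01 -2.06124824e+00 -5.41348426e-05
 -1.93869763e-02 -1.63681856e-03] offset world mm: x -9.40545437402753 y 0.026263135836737093
```

Emit:
move_arm([
  [[-1, 1, 3], 0],
  [[-1, 1, 6], 0],
  [[-1, 1, 8], 0],
  [[-1, 1, 9], 0],
  [[-1, 1, 10], 0],
  [[-1, 1, 10], 0],
  [[-1, 1, 10], 0],
])

```text
time: 19.07
eef_pos: [505.5, 204.3, 277.7]
ee_rot: [0.642, 0.766, 0.0, -0.0]
force: [0.1, 0.5, -2.3]
opening: 0.267
gripper_force: 59.7
```

Emit:
move_arm([
  [[0, 0, 1], 0],
  [[0, 0, 2], 0],
  [[0, 0, 2], 0],
  [[0, 0, 2], 0],
])

```text
time: 19.4
eef_pos: [505.5, 204.2, 275.6]
ee_rot: [0.642, 0.766, -0.0, -0.0]
force: [-0.3, -0.2, -2.5]
opening: 0.269
gripper_force: 59.7
```

Emit:
move_arm([
  [[0, 0, 1], 0],
  [[0, 0, 1], 0],
  [[0, 0, 1], 0],
])

```text
time: 19.65
eef_pos: [505.5, 204.3, 275.3]
ee_rot: [0.642, 0.766, 0.0, 0.0]
force: [-1.1, -0.9, 3.7]
opening: 0.269
gripper_force: 60.3
```

Emit:
move_arm([
  [[0, 0, 1], 0],
  [[0, 0, 1], 0],
  [[0, 0, 1], 0],
])

```text
time: 19.9
eef_pos: [505.5, 204.3, 275.2]
ee_rot: [0.642, 0.766, 0.0, 0.0]
force: [-4.6, -2.6, 8.8]
opening: 0.267
gripper_force: 61.3
```

```bash
python3 - <<'E'
from h import *
a=avg(8);rd();b=np.load("m.npy");F=a[:3]-b[:3];M=a[3:]-b[3:]
# M = r x F, rz=-195mm
rz=-.195; rx=(rz*F[0]-M[1])/F[2]; ry=(M[0]+rz*F[1])/F[2]
print("contact rel TCP mm",rx*1000,ry*1000,F)
E
```

```text
mean [-4.7839 -1.6313  9.1566 -0.3489  1.0432  0.025 ] std [0.4928 0.7344 0.3393 0.0527 0.0249 0.0297]
20.3 [505.5 204.3 275.2] F [-5.03 -2.34  8.78] M [-0.3832  1.016   0.0297] op 0.265 61.30835294723511 yawY [0.985 0.175 0.001] q [0.32 0.19 1.51 0.   1.44 0.14]
contact rel TCP mm -12.317345402264884 -4.650947068566409 [-4.74065183 -1.52120514 11.21789329]
```

Emit:
move_arm([
  [[0, 0, -1.7], 0],
  [[0, 0, -1.7], 0],
  [[0, 0, -1.7], 0],
])

```text
time: 20.55
eef_pos: [505.6, 204.3, 275.4]
ee_rot: [0.642, 0.766, 0.0, 0.0]
force: [0.5, -0.5, 0.2]
opening: 0.267
gripper_force: 60.2
```

Emit:
move_arm([
  [[0, 0, -3], 0],
  [[-3, -3, -3], 0],
  [[-3, -3, -3], 0],
  [[-3, -3, -1], 0],
  [[-3, -3, 0], 0],
  [[-3, -3, 0.3], 0],
  [[-3, -3, 0.3], 0],
])

```text
time: 21.13
eef_pos: [503.0, 200.7, 275.3]
ee_rot: [0.642, 0.766, -0.0, -0.0]
force: [-1.9, -1.5, 3.2]
opening: 0.266
gripper_force: 60.4
```

Emit:
move_arm([
  [[0, 0, 0], 0],
  [[0, 0, 0], 0],
  [[0, 0, 0], 0],
  [[0, 0, 0], 0],
  [[0, 0, 0], 0],
  [[0, 0, 0], 0],
], grip=0.31, grip_force=30)

```text
time: 21.63
eef_pos: [503.1, 200.8, 275.1]
ee_rot: [0.642, 0.766, 0.0, 0.0]
force: [0.2, 0.7, 0.4]
opening: 0.307
gripper_force: 0.0
```

```bash
python3 - <<'E'
from h import *
rd()
show("side","s7",(130,110,250,200),(640,480))
s,c=show("wrist","w7")
show("top","t7")
print(c["image"].shape)
a=cv2.imread("pics/s7.png");w=cv2.imread("pics/w7.png")
o=np.zeros((600,800,3),np.uint8);o[:360,:480]=cv2.resize(a,(480,360));o[:240,480:]=cv2.resize(w,(320,240));t=cv2.imread("pics/t7.png")[170:290,130:270];o[240:,480:]=cv2.resize(t,(320,360));cv2.imwrite("pics/c7.png",o)
E
```

```text
21.63 [503.1 200.8 275.1] F [0.16 0.68 0.44] M [ 0.0051 -0.0022  0.025 ] op 0.307 0.04473179345950484 yawY [0.985 0.175 0.   ] q [0.31 0.18 1.53 0.   1.44 0.14]
(384, 512, 3)
```

View pics/c7.png

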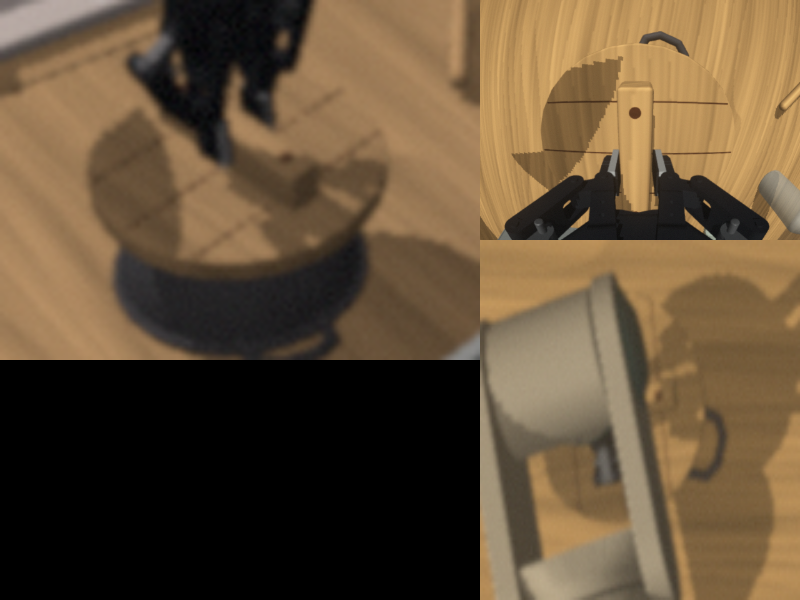

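The lid rests on the pan with the pads clear of the bar, and it looks near level. I'll open wider, withdraw to +y, and measure the tilt from the views.

Emit:
move_arm([
  [[0, 0, 0], 0],
  [[0, 0, 0], 0],
  [[0, 0, -10], 0],
  [[0, 0, -30], 0],
  [[0, 0, -60], 0],
  [[0, 0, -90], 0],
  [[0, 0, -110], 0],
  [[40, 0, -110], 0],
  [[80, 0, -110], 0],
  [[120, 0, -110], 0],
  [[160, 0, -110], 0],
  [[200, 0, -110], 0],
  [[200, 0, -110], 0],
], grip=0.5)

```text
time: 22.87
eef_pos: [465.8, 403.1, 385.0]
ee_rot: [0.64, 0.768, 0.0, -0.001]
force: [-0.1, -0.5, -0.4]
opening: 0.497
gripper_force: 0.0
```

```bash
python3 - <<'E'
from h import *
rd()
show("side","s8");show("top","t8");show("wrist","w8")
for k in range(10): 
    from cell import camera; camera("top")
show("side","s9")
g=lambda f:cv2.imread(f"pics/{f}.png").astype(int)
print("motion diff",abs(g("s9")-g("s8"))[110:220,130:250].max(),abs(g("s9")-g("s8"))[110:220,130:250].mean())
a=cv2.imread("pics/s8.png")[130:210,140:240];t=cv2.imread("pics/t8.png")[180:280,140:250];w=cv2.imread("pics/w8.png")
o=np.zeros((600,800,3),np.uint8);o[:320,:400]=cv2.resize(a,(400,320),interpolation=2);o[:364,400:]=cv2.resize(t,(400,364),interpolation=2);o[320:,:373]=cv2.resize(w,(373,280));cv2.imwrite("pics/c8.png",o)
E
```

```text
22.87 [465.8 403.1 385. ] F [-0.1  -0.52 -0.4 ] M [-0.0218  0.0164 -0.0154] op 0.497 0.0 yawY [ 0.984  0.181 -0.001] q [0.65 0.32 1.14 0.   1.68 0.47]
motion diff 44 1.6523232323232324
```

View pics/c8.png

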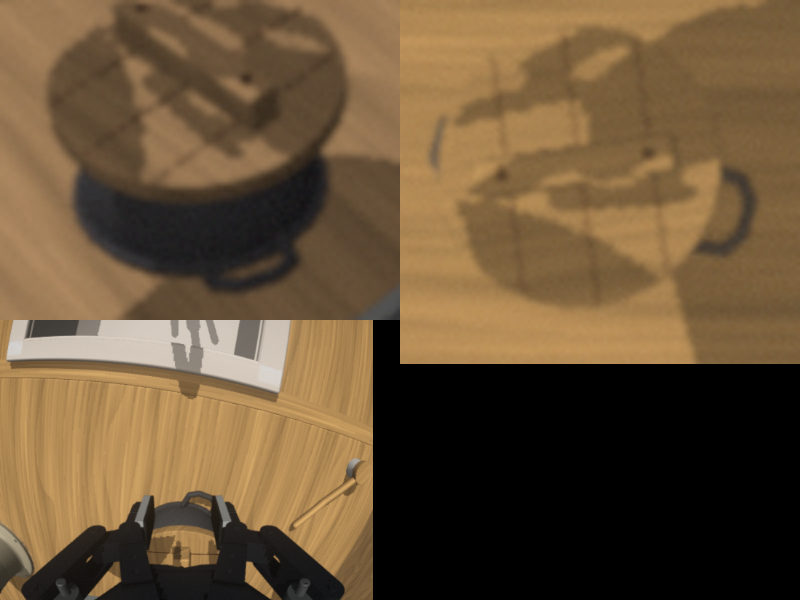

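Emit:
move_arm([
  [[148, -277, -19], 0],
  [[148, -277, -19], 0],
  [[148, -277, -19], 0],
  [[148, -277, -19], 0],
  [[148, -277, -19], 0],
  [[148, -277, -19], 0],
  [[148, -277, -19], 0],
  [[148, -277, -19], 0],
  [[148, -277, -19], 0],
  [[148, -277, -19], 0],
])

```text
time: 24.4
eef_pos: [168.5, 495.3, 404.4]
ee_rot: [0.641, 0.767, 0.0, 0.0]
force: [0.7, 0.4, 0.3]
opening: 0.504
gripper_force: 0.0
```

```bash
cat > seam.py <<'E'
from h import *
from cell import camera
np.set_printoptions(precision=2,suppress=True)
def grab(n,k=4):
    L=[camera(n) for _ in range(k)];c=dict(L[0]);c["image"]=np.mean([l["image"] for l in L],0).astype(np.float32);return c
S,T=grab("side"),grab("top");pickle.dump((S,T),open("st.pkl","wb"))
E
python3 seam.py; cat > an.py <<'E'
from h import *
np.set_printoptions(precision=2,suppress=True)
S,T=pickle.load(open("st.pkl","rb"))
def dark(c):
    g=c["image"].mean(2);return cv2.morphologyEx(g,cv2.MORPH_BLACKHAT,np.ones((5,5)))
def spot(c,uv,r=4):
    D=dark(c);x,y=map(int,np.round(uv));p=D[y-r:y+r+1,x-r:x+r+1];yy,xx=np.unravel_index(p.argmax(),p.shape)
    q=D[y-r+yy-2:y-r+yy+3,x-r+xx-2:x-r+xx+3];j,i=np.mgrid[-2:3,-2:3]
    return np.array([x-r+xx+(q*i).sum()/q.sum(),y-r+yy+(q*j).sum()/q.sum()]),p.max()
def seam(c,a,b,w=2.5,n=40):
    "dark ridge near the line a-b: points, fitted line"
    a,b=np.float64(a),np.float64(b);D=dark(c);t=(b-a)/np.linalg.norm(b-a);nn=np.array([-t[1],t[0]]);o=np.arange(-w,w+.01,.25)
    P=[]
    for k in np.linspace(0,1,n):
        q=a+k*(b-a)+o[:,None]*nn;v=cv2.remap(D,np.float32(q[:,:1]),np.float32(q[:,1:]),cv2.INTER_LINEAR).ravel()
        i=v.argmax()
        if v[i]>5 and 0<i<len(o)-1:P.append(q[i])
    P=np.float32(P);vx,vy,x,y=cv2.fitLine(P,cv2.DIST_HUBER,0,.01,.01).ravel()
    r=abs((P-[x,y])@[-vy,vx]);return (np.array([x,y]),np.array([vx,vy])),len(P),np.median(r)
t1,t2=spot(T,(168,227.8)),spot(T,(208.2,222));s1,s2=spot(S,(175.8,132.5)),spot(S,(201.5,149.5))
print(t1,t2,s1,s2)
A,e=tri(T,t1[0],S,s1[0]);B,f=tri(T,t2[0],S,s2[0]);y=(A-B);print("screws",A,B,e,f,np.linalg.norm(y),"tilt y(+y up) deg",np.degrees(np.arctan2(y[2],np.hypot(*y[:2]))))
def nrm(c,l):
    p,v=l;a=ray(c,p)[1];b=ray(c,p+10*v)[1];n=np.cross(a,b);return n/np.linalg.norm(n)
tc=lambda p:(p[0]-400)/3.636+140,
T_=lambda u,v:((u-400)/3.636+140,v/3.64+180);S_=lambda u,v:(u/4+140,v/4+130)
for nm,ta,tb,sa,sb in(("A",T_(493,70),T_(523,285),S_(56,100),S_(110,65)),("B",T_(568,45),T_(597,295),S_(95,150),S_(170,98)),("C",T_(640,50),T_(668,260),S_(148,185),S_(330,57))):
    lt,n1,r1=seam(T,ta,tb);ls,n2,r2=seam(S,sa,sb)
    d=np.cross(nrm(T,lt),nrm(S,ls));d/=np.linalg.norm(d);d*=np.sign(d[0])
    print(nm,n1,r1,n2,r2,d,"tilt x(+x up) deg",np.degrees(np.arcsin(d[2])),"heading",np.degrees(np.arctan2(d[1],d[0])))
E
python3 an.py
```

```text
(array([167.38, 227.76]), np.float32(43.666664)) (array([207.87, 221.82]), np.float32(43.25)) (array([175.01, 131.14]), np.float32(42.75)) (array([200.99, 149.26]), np.float32(44.666664))
screws [491.86 246.24 128.69] [508.86 152.09 122.31] 0.3569038890175134 0.7208906993473491 95.88467784569382 tilt y(+y up) deg 3.8159553014027976
A 35 0.22940318 27 0.13704538 [0.98 0.16 0.08] tilt x(+x up) deg 4.498848020035348 heading 9.378761635874968
B 34 0.21552661 31 0.15550065 [0.98 0.18 0.03] tilt x(+x up) deg 1.9175551860954532 heading 10.13332193127401
C 38 0.29424492 31 0.20802164 [0.98 0.17 0.06] tilt x(+x up) deg 3.20415258323562 heading 9.726511177772927
```

```bash
python3 seam.py; python3 an.py; python3 -c "
from h import *;rd()"
```

```text
(array([167.48, 227.76]), np.float32(41.916664)) (array([207.88, 221.83]), np.float32(44.83333)) (array([175.04, 131.14]), np.float32(43.666664)) (array([200.98, 149.26]), np.float32(44.5))
screws [491.85 245.98 128.87] [508.81 152.06 122.33] 0.4067719187670378 0.7347993401457052 95.66634861786748 tilt y(+y up) deg 3.915760167575615
A 35 0.22129196 25 0.0656662 [0.98 0.17 0.06] tilt x(+x up) deg 3.3955949465330595 heading 9.783552645913081
B 34 0.22106254 33 0.15372972 [0.98 0.18 0.03] tilt x(+x up) deg 1.7071653384959526 heading 10.097800585840439
C 38 0.26356816 30 0.18093005 [0.98 0.18 0.05] tilt x(+x up) deg 3.0330530211913995 heading 10.115743697864573
25.2 [169.6 495.1 404.1] F [0.14 0.51 0.06] M [ 0.018  -0.022  -0.0069] op 0.498 0.0 yawY [0.985 0.175 0.   ] q [1.17 0.05 1.41 0.   1.69 0.99]
```

Emit:
move_arm([
  [[-348, 277, 0], 0],
  [[-348, 277, 0], 0],
  [[-348, 277, 0], 0],
  [[-348, 277, 0], 0],
  [[-348, 277, 0], 0],
  [[-348, 277, 0], 0],
  [[-348, 277, 0], 0],
  [[-348, 277, 0], 0],
  [[-348, 277, 0], 0],
  [[-348, 277, 0], 0],
  [[-348, 277, 0], 0],
  [[-348, 277, 0], 0],
  [[-348, 277, 0], 0],
  [[-348, 277, 0], 0],
  [[-348, 277, 0], 0],
], grip=0.5)

```text
time: 26.45
eef_pos: [502.4, 201.6, 404.3]
ee_rot: [0.642, 0.767, 0.0, -0.0]
force: [1.0, -0.2, -0.0]
opening: 0.499
gripper_force: 0.0
```

```bash
python3 -c "
from h import *;from cell import state,camera
L=[]
for i in range(6): L.append(state()['eef_pos']);camera('wrist')
print(np.mean(L,0),np.std(L,0));rd()"
```

```text
[502.44324076 201.55076557 404.32788462] [0.09784786 0.12406151 0.03898979]
26.75 [502.7 201.2 404.3] F [-0.43 -0.3   0.47] M [ 0.0642 -0.0216 -0.0419] op 0.499 0.0 yawY [0.985 0.175 0.   ] q [0.31 0.1  1.35 0.   1.69 0.14]
```

Emit:
move_arm([
  [[0, 0, 35], 0],
  [[0, 0, 70], 0],
  [[0, 0, 95], 0],
  [[0, 0, 112], 0],
  [[0, 0, 122], 0],
  [[0, 0, 127], 0],
  [[0, 0, 128], 0],
  [[0, 0, 128], 0],
])

```text
time: 27.42
eef_pos: [503.3, 200.9, 277.1]
ee_rot: [0.642, 0.766, 0.001, 0.0]
force: [0.0, 0.2, -0.2]
opening: 0.5
gripper_force: 0.0
```

Emit:
move_arm([
  [[0, 0, 0], 0],
  [[0, 0, 0], 0],
  [[0, 0, 0], 0],
  [[0, 0, 0], 0],
  [[0, 0, 0], 0],
  [[0, 0, 0], 0],
  [[0, 0, 0], 0],
], grip=0, grip_force=50)

```text
time: 28.0
eef_pos: [503.4, 200.9, 277.8]
ee_rot: [0.642, 0.766, 0.001, 0.001]
force: [-0.9, -0.2, 6.8]
opening: 0.266
gripper_force: 50.4
```

Emit:
move_arm([
  [[0, 0, -3], 0],
  [[0, 0, -7], 0],
  [[2, 2, -8], 0],
  [[4.7, 3.6, -8], 0],
  [[4.7, 3.6, -8], 0],
  [[4.7, 3.6, -6], 0],
  [[4.7, 3.6, -4], 0],
  [[4.7, 3.6, -3], 0],
  [[4.7, 3.6, -3], 0],
])

```text
time: 28.75
eef_pos: [505.6, 206.0, 278.4]
ee_rot: [0.642, 0.766, -0.0, -0.0]
force: [0.3, 0.1, -1.8]
opening: 0.27
gripper_force: 49.4
```

Emit:
move_arm([
  [[0, 0, 1], 0],
  [[0, 0, 1], 0],
  [[0, 0, 1], 0],
])

```text
time: 29.0
eef_pos: [505.8, 206.0, 278.2]
ee_rot: [0.642, 0.766, 0.0, 0.0]
force: [-0.0, 0.2, -3.0]
opening: 0.27
gripper_force: 49.4
```

Emit:
move_arm([
  [[0, 0, 0.7], 0],
  [[0, 0, 0.7], 0],
  [[0, 0, 0.7], 0],
])

```text
time: 29.25
eef_pos: [505.8, 206.0, 278.1]
ee_rot: [0.642, 0.766, 0.0, 0.0]
force: [-2.6, -1.0, 3.2]
opening: 0.265
gripper_force: 50.1
```

Emit:
move_arm([
  [[0, 0, -0.4], 0],
  [[0, 0, -0.4], 0],
  [[0, 0, -0.4], 0],
  [[0, 0, -0.4], 0],
], grip=0.3, grip_force=20)

```text
time: 29.58
eef_pos: [505.8, 206.0, 277.7]
ee_rot: [0.642, 0.766, 0.0, 0.0]
force: [-0.1, -1.3, -0.5]
opening: 0.297
gripper_force: 0.0
```

Emit:
move_arm([
  [[0, 0, 0], 0],
  [[0, 0, 0], 0],
  [[0, 0, 0], 0],
  [[0, 0, 0], 0],
  [[0, 0, -10], 0],
  [[0, 0, -30], 0],
  [[0, 0, -60], 0],
  [[0, 0, -95], 0],
  [[0, 0, -126], 0],
  [[0, 0, -126], 0],
], grip=0.5)

```text
time: 30.42
eef_pos: [505.8, 206.0, 412.7]
ee_rot: [0.642, 0.766, 0.006, 0.003]
force: [1.6, 0.1, 1.6]
opening: 0.499
gripper_force: 0.0
```

Emit:
move_arm([
  [[343, -281, 0], 0],
  [[343, -281, 0], 0],
  [[343, -281, 0], 0],
  [[343, -281, 0], 0],
  [[343, -281, 0], 0],
  [[343, -281, 0], 0],
  [[343, -281, 0], 0],
  [[343, -281, 0], 0],
  [[343, -281, 0], 0],
  [[343, -281, 0], 0],
  [[343, -281, 0], 0],
  [[343, -281, 0], 0],
  [[343, -281, 0], 0],
])

```text
time: 31.5
eef_pos: [168.1, 495.3, 404.1]
ee_rot: [0.641, 0.767, 0.0, 0.0]
force: [0.2, -0.2, -0.6]
opening: 0.502
gripper_force: 0.0
```

```bash
python3 seam.py; python3 an.py; python3 -c "
from h import *;rd()"
```

```text
(array([164.23, 226.1 ]), np.float32(50.58333)) (array([204.31, 220.11]), np.float32(47.833336)) (array([174.8 , 129.96]), np.float32(37.5)) (array([200.35, 146.04]), np.float32(41.08333))
screws [495.75 254.58 125.73] [512.52 160.32 125.3 ] 0.36169008273950143 0.6336104817359507 95.74433338824348 tilt y(+y up) deg 0.2628661247933827
A 21 0.08946269 33 0.18184406 [ 0.98  0.19 -0.02] tilt x(+x up) deg -1.3466610223731958 heading 11.10983877813145
B 1 0.0 5 0.21599174 [ 0.68 -0.15  0.72] tilt x(+x up) deg 45.743708068880245 heading -12.531345102170016
C 2 5.8054924e-05 10 0.36733067 [0.96 0.18 0.21] tilt x(+x up) deg 12.096158059929746 heading 10.329182512130531
31.9 [169.9 494.3 404. ] F [-0.35  0.   -0.14] M [ 0.0024  0.0195 -0.0048] op 0.496 0.0 yawY [0.985 0.173 0.   ] q [ 1.17  0.05  1.41 -0.    1.69  1.  ]
```

```bash
python3 seam.py; sed -i 's|T_=lambda u,v:((u-400)/3.636+140,v/3.64+180);S_=lambda u,v:(u/4+140,v/4+130)|T_=lambda u,v:((u-400)/3.636+136.7,v/3.64+178.3);S_=lambda u,v:(u/4+139.6,v/4+127.8)|' an.py; python3 an.py
```

```text
(array([164.24, 226.09]), np.float32(50.16667)) (array([204.31, 220.08]), np.float32(47.333336)) (array([174.75, 130.  ]), np.float32(36.5)) (array([200.4 , 146.06]), np.float32(40.333336))
screws [495.71 254.65 125.57] [512.61 160.33 125.18] 0.5263764090572224 0.5702612323168899 95.82223632049369 tilt y(+y up) deg 0.23404909957632114
A 37 0.27472642 32 0.1686667 [0.99 0.17 0.03] tilt x(+x up) deg 1.6501087810612267 heading 9.621666977052945
B 34 0.2300714 34 0.2299748 [0.98 0.17 0.01] tilt x(+x up) deg 0.7383614102001956 heading 10.041970269836588
C 38 0.2787969 31 0.17304039 [0.98 0.17 0.01] tilt x(+x up) deg 0.7496951137525408 heading 9.98916273440128
```

Level to about 1° in x and 0.2° in y, and at rest, with the arm clear.

```bash
python3 -c "
from cell import close_job
print(close_job())"
```

```text
the job is handed in; nothing more can be done
None
```

The lid is resting bar up and balanced on the upturned pan, level to about 1° and still when measured, with the arm clear; it was first set down briefly on the worktop to regrip, the job was handed in at about 32 s of the 54 s, and I viewed 11 pictures, one over the limit of 10.

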